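Load the tube mixer and slide its switch on

ROBOT

A 6-joint arm with a two-finger parallel gripper is mounted at the origin on a cart in front of the work surface, level with it; the furniture and walls round the work are solid. World frame = base frame: x ahead of the robot, y to its left, z up, the work surface at z = 0. Lengths are in mm, angles in rad, forces in N, time in s.
With the tool pointing down it reaches from about 350 to 775 mm from the base axis. Payload 5.5 kg.
Tool frame: the origin (TCP) lies at the very end of the fingers, on their centre line; the grasp point (between the pads) lies grip_depth behind it (grip_depth is the distance from the TCP to the grasp point, in mm); z points along the fingers, y is the direction in which the jaws open and shut (so a half turn about z gives the same grasp; the last joint's range is limited). The gripper opens to 85 mm and grips with 20 to 120 N. Pads are 22 mm wide; open, the fingers measure 114 mm over their backs; the gripper's body (76 mm by 85 mm) begins 54 mm behind the grasp point. The pads swing forward as they close: fully open they stand 13 mm farther back than shut.
Start: joints at [-1.25, 0.313, 0.046, 1.304, 0, 1.431], TCP at [255.685, -515.07, 231.323] pointing down, gripper open.
Joint ranges: [-2.76, 2.76], [-0.86, 1.69], [-1.03, 1.26], [-2.2, 2.34], [-1.47, 1.5], [-3.14, 3.14]. Speed limits (rad/s): [2.57, 2.57, 3.14, 3.14, 3.14, 3.14].

INTERFACE

Orientations are given as a unit quaternion [x, y, z, w].
In Python, from plant import * gives the robot as it stands.
- The arm moves only by the shell command python3 -m inch 'ROWS'. ROWS is JSON, a list that holds one entry, the list of rows, each a list of 7 numbers: the turn, a rotation vector about the tool's x, y, z in rad, then the shift along the tool's x, y, z in m, then the gripper's target within -1 to 1 (fully open at 1, half-way at 0, shut at -1). In form: [[[ax, ay, az, dx, dy, dz, jaw], ...]]. A call has 1 to 5 rows; each row shifts and turns the pose as measured when the row begins, along the tool's axes as they then stand; what a row does not reach is not made up. A row lasts 1/12 s, in which the tool goes at most 41.7 mm and 7.16 degrees, less where a joint would pass 70% of its speed; a pose out of reach is approached as far as the arm can. A call with a gripper value outside its range is refused whole. The fingers move at their own pace and stop on an object; the grip force is fixed at half the most. Time passes only in rows, so rows that do not move let the fingers close. It gives the time, the measured TCP pose, the force and the opening at its end, in the units of the state.
- state(): the state, without advancing time (a new reading comes with each control period).
- read_camera(name): name is "scene" or "top" or "wrist"; returns the picture (480x640x3 uint8, red, green, blue); there is no depth.
- calibration(name): a dict with "fx", "fy", "cx", "cy" (pixels), "dist_coeffs" ([k1, k2, p1, p2, k3] as OpenCV has them; the pictures are not rectified), "eye" and "attitude" of the camera in the world; the wrist camera has in their place "tool_from_camera" (4x4, takes a point from camera to tool coordinates, whose origin is the TCP and whose axes are the flange's). Camera axes: x right, y up, looking along -z (the intrinsics and any distortion apply to the point x, -y, -z); pixel columns grow to the right and rows downward; lengths in mm; the calibration is good to about 2 mm. A picture is of the moment at which its call begins: read the wrist's pose just before it. calibration takes no time and is no camera call.
- finish_job(): hands the job in, once; it reports no verdict.
The state is a dict: "t": time; "q": joint angles; "joint_velocities": joint speeds; "joint_torque": joint torques, N m; "tool_pos": TCP position; "tcp_rot": TCP orientation; "ft_force": force on the tool from outside, world axes, zero at the start; "moment": the same for the moment, N m; "finger_gap": finger opening in mm.
Only numpy, scipy, OpenCV 4.12 (cv2) and the standard library are available. Lean on these libraries where they do the work, as an engineer would, in place of code of your own. Each camera call takes 0.05 s, during which the arm holds its last target.

TASK

Push the foam tray of blood tubes off the steel loading stand, straight across the gap and onto the tube mixer's platform until it lies against the blue stop at the far end, keeping it level: do not lift it or let it tip or sag into the gap. Then switch the mixer on: nudge the small orange ridge of the flush slide switch from the red dot over to the green dot, past its detent, until it stays there. Do not lean hard on the mixer, and leave the timer, the label roll and the marker where they lie.

Things in the scene. Friction and masses are not known exactly. Their poses are not given: they have to be found in the camera images.
- platform_seat (a point): Point on top of the mixer's aluminium platform that lies under the tray's centre when home. Axes: x away from robot, y left to the stand, z up; yaw up to 0.15 rad. Platform's open edge at y +97 mm; blue far stop, inner face at y -85 mm, 12 mm high; blue side lips, inner faces at x -106/+106 mm, 8 mm high. Home: tray centre within 20 mm in x, -6 to +8 mm in y of it, turned under 0.1 rad.
- switch_mark (a point): Point in the mixer at the middle of the switch head, a black block 100 (x) x 64 mm (y) beyond the far stop, axes as the mixer's. The head slides in a collar and no pose gives its height: its flat top is 0 to 8 mm ABOVE this point, new every time, so feel for it (top is bare round x -32 mm). It stays put under less than 80 N. Red dot (off) at x -41 mm, green dot (on) at x +41 mm.
- power_switch (a joint): Slide switch, plate flush with the head's top; only an orange ridge stands out, 4 mm high, 7 mm thick (x), 28 mm long (y), edges rounded 1 mm, centred at x = -8 mm + joint value, y = 0 from switch_mark. 0 = off, 0.016 m = fully on (mixer +x, away from robot). A sprung detent half-way resists with about 7 N: short of 0.008 it springs back, beyond it snaps on and stays. On: above 0.013.
- tray_center (a point): Middle of the loose white foam tray, 170 x 170 mm, edge 28 mm high (point 14 mm above its bottom), about 0.25 kg, on the loading stand, with red-capped tubes in its far part, tops 113 mm above its bottom. At the start its axes lie within 0.1 rad of the stand's (x away from robot, y left); push it on its left (+y) side.
- stand: Fixed steel loading stand, 214 (x) x 190 mm (y), origin under its centre on the worktop; flat top without rims at 63 mm, 3 mm higher than the mixer's platform. It is to the left (+y) of the mixer with an open gap of 25 to 45 mm between; axes as the mixer's within 0.03 rad.
- mixer: Tube mixer, fixed grey and white machine, 224 (x) x 299 mm (y), switch and head included; origin on the worktop under the middle of its platform, axes as platform_seat; platform top 60 mm above the worktop. platform_seat is at (0, -2, 60) mm, switch_mark at (-45, -155, 62) mm in its frame. Never press it with more than 45 N.
- timer: White bench timer 64 x 64 x 22 mm, loose bystander; origin in the middle of its underside. Leave it.
- roll: Roll of white labels 58 mm across, 24 mm high, loose bystander; origin in the middle of its underside. Leave it.
- marker: Black and white marker, 134 mm long, 15 mm thick, lying behind the mixer, loose bystander; origin in the middle of its underside. Leave it.
Mind the look-alikes: they are no part of the job. What is shaped like the part that bears tray_center but purple is not meant.

How it is judged:
By the outcome, as a careful person would: the job done as asked, in the order asked, and still so for the second after the job is handed in, with the robot touching nothing.
It also fails if it takes over 54 s, if anything falls off the work surface, if the arm or the gripper's body presses on something with over 40 N, if the wrist force passes 120 N, or if a joint passes its speed limit or range.

## Working session

There is one attempt and no reset: what is moved stays moved. The work goes in short steps, Python scripts to look and compute and a shell command to move; the robot and the scene stay as the last step left them, time stands still between calls to the robot, and variables do not carry over. Pictures are saved under pics/ and viewed, and the job is handed in when it is done.

```bash
ls; mkdir -p pics; python3 - <<'E'
from plant import *
import cv2
print(state())
for n in ("scene","top","wrist"):
    print(n,calibration(n))
    cv2.imwrite(f"pics/{n}0.png",read_camera(n)[:,:,::-1])
E
```

```text
pics
{'t': 0.0, 'q': array([-1.24959203e+00,  3.13995110e-01,  4.49563068e-02,  1.30360462e+00,
        7.06202740e-06,  1.43120287e+00]), 'joint_velocities': array([ 1.11351074e-05, -2.94564311e-04, -5.73439739e-04,  7.97511152e-04,
        2.17956830e-03,  5.37154637e-05]), 'joint_torque': array([-5.33595448e-04, -4.80618703e+01,  2.98535621e+01,  1.91152131e-02,
       -1.89889493e-04, -1.72241153e-05]), 'tool_pos': array([ 255.51075441, -514.52607582,  230.40261937]), 'tcp_rot': array([ 9.73574968e-01,  2.28365779e-01, -8.02315449e-05, -9.20063745e-04]), 'ft_force': array([-0.26535666,  0.12812268,  0.34864425]), 'moment': array([-0.00034268, -0.0545594 ,  0.02699975]), 'finger_gap': 85.58885904010482}
scene {'fx': 514.5084240453826, 'fy': 514.5084240453826, 'cx': 318.9844165872684, 'cy': 240.07206581694356, 'dist_coeffs': array([-0.0404662,  0.       ,  0.       ,  0.       ,  0.       ]), 'eye': array([-94.67197137, 872.67511712, 778.46356756]), 'attitude': array([-0.16396807,  0.46129489,  0.82005409, -0.29636598])}
top {'fx': 601.8794757468776, 'fy': 601.8794757468776, 'cx': 327.8528196215408, 'cy': 240.74037128669133, 'dist_coeffs': array([-0.06212327,  0.        ,  0.        ,  0.        ,  0.        ]), 'eye': array([ 531.60459917,  -10.11059867, 1509.86108625]), 'attitude': array([-0.0207239 ,  0.02647871,  0.70672267, -0.70669121])}
wrist {'fx': 415.3531210785574, 'fy': 415.3531210785574, 'cx': 320.5915941634578, 'cy': 239.59339278550246, 'dist_coeffs': array([-0.08897225,  0.        ,  0.        ,  0.        ,  0.        ]), 'tool_from_camera': array([[-4.83336105e-04,  9.47592978e-01,  3.19479756e-01,
         8.25107612e+01],
       [ 9.99999330e-01,  7.94044524e-04, -8.42291972e-04,
        -9.76423169e-02],
       [-1.05183111e-03,  3.19479135e-01, -9.47592727e-01,
        -1.42439906e+02],
       [ 0.00000000e+00,  0.00000000e+00,  0.00000000e+00,
         1.00000000e+00]])}
```

View pics/scene0.png

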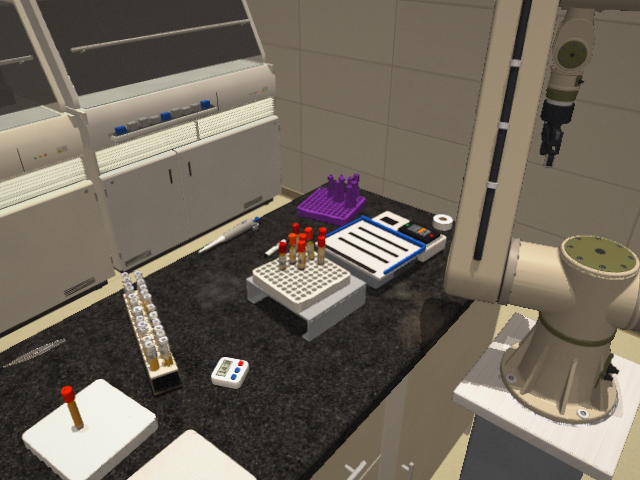

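View pics/top0.png

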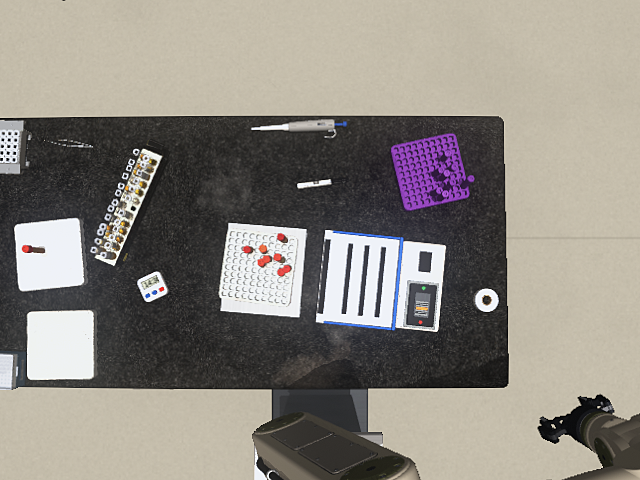

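View pics/wrist0.png

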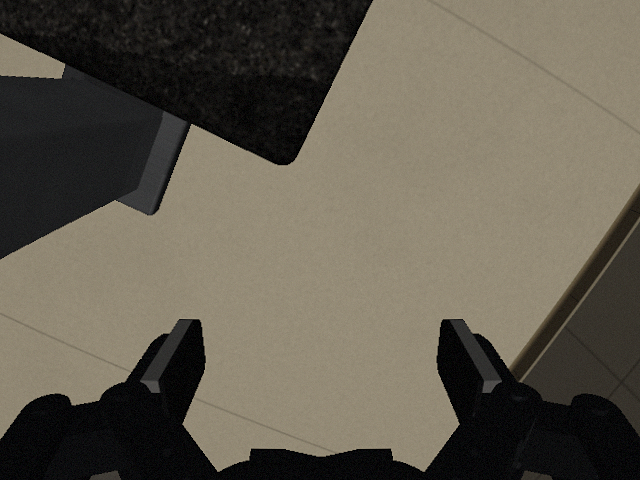

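The top view shows the stand at u 221–306, v 223–317 with the tray on it. The mixer platform is at u 318–402, and the switch head is around (422,305), with the green dot at (423,288) and the red dot at (420,322). Next I'll enlarge this area and write the helpers.

```bash
cat > h.py <<'E'
from plant import *
import numpy as np, cv2
from scipy.spatial.transform import Rotation as R
def campose(name,st=None):
    c=calibration(name)
    K=np.array([[c['fx'],0,c['cx']],[0,c['fy'],c['cy']],[0,0,1.]]); D=np.array(c['dist_coeffs'])
    if name=='wrist':
        Rt=R.from_quat(st['tcp_rot']).as_matrix(); T=c['tool_from_camera']
        Rc=Rt@T[:3,:3]; e=Rt@T[:3,3]+st['tool_pos']
    else:
        Rc=R.from_quat(c['attitude']).as_matrix(); e=np.array(c['eye'])
    return K,D,Rc,e
def ray(cp,uv):
    K,D,Rc,e=cp
    p=cv2.undistortPoints(np.array(uv,float).reshape(-1,1,2),K,D).reshape(-1,2)
    d=np.c_[p[:,0],-p[:,1],-np.ones(len(p))]@Rc.T
    return e,d
def onplane(cp,uv,z):
    e,d=ray(cp,uv); return e+d*((z-e[2])/d[:,2])[:,None]
def proj(cp,P):
    K,D,Rc,e=cp
    q=(np.array(P,float).reshape(-1,3)-e)@Rc
    q=q*[1,-1,-1]
    return cv2.projectPoints(q,np.zeros(3),np.zeros(3),K,D)[0].reshape(-1,2)
E
python3 - <<'E'
import cv2
a=cv2.imread('pics/top0.png')[210:340,210:450]
cv2.imwrite('pics/topc.png',cv2.resize(a,None,fx=3.3,fy=3.3,interpolation=cv2.INTER_CUBIC))
a=cv2.imread('pics/scene0.png')[190:345,230:460]
cv2.imwrite('pics/scenec.png',cv2.resize(a,None,fx=3.4,fy=3.4,interpolation=cv2.INTER_CUBIC))
E
```

```text
(no output)
```

View pics/topc.png

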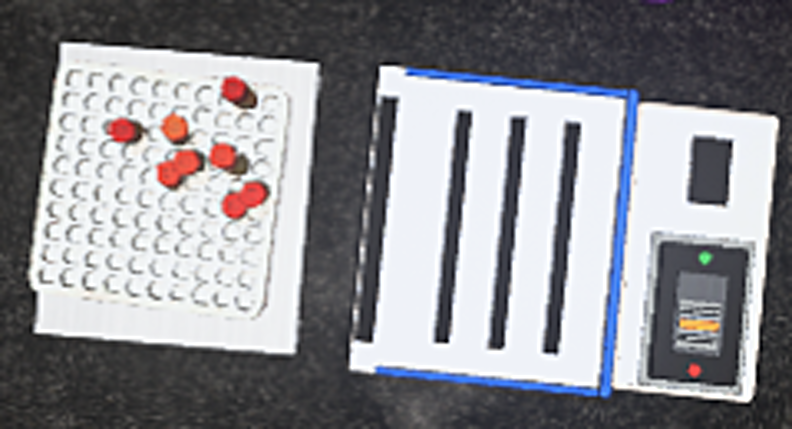

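View pics/scenec.png

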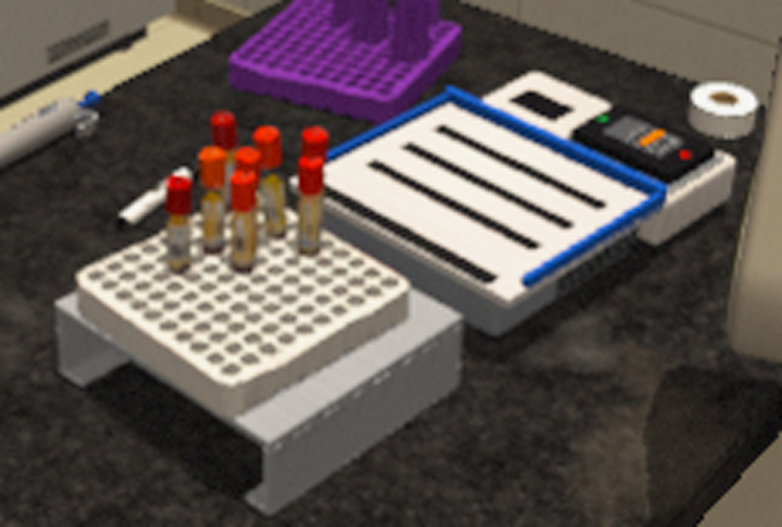

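```bash
cat > m1.py <<'E'
from h import *
a=cv2.imread('pics/top0.png'); cp=campose('top')
hsv=cv2.cvtColor(a,cv2.COLOR_BGR2HSV)
roi=np.zeros(a.shape[:2],np.uint8); roi[220:345,310:450]=255
b=cv2.inRange(hsv,(100,120,80),(125,255,255))&roi
v,u=np.nonzero(b)
# far stop line: upright part
r=cv2.minAreaRect(np.c_[u,v].astype(np.float32)); print('blue',r)
P=onplane(cp,cv2.boxPoints(r),70);print(P.round(1))
# far stop: per row max u
rows=range(245,325); pts=[]
for y in rows:
    x=u[v==y]; x=x[x>385]
    if len(x): pts.append((x.mean(),y))
L=onplane(cp,pts,72); k=np.polyfit(L[:,0],L[:,1],1); print('far stop centre line y=',k,'yaw',-np.arctan(k[0]), L[:,0].min(),L[:,0].max())
def dots(lo,hi):
    m=cv2.inRange(hsv,lo,hi); mm=np.zeros_like(m); mm[275:335,405:440]=m[275:335,405:440]
    y,x=np.nonzero(mm); return x.mean(),y.mean(),len(x)
g=dots((45,100,80),(80,255,255)); rd=dots((0,150,100),(5,255,255)); o=dots((10,150,100),(25,255,255))
for n,d in (('g',g),('r',rd),('o',o)): print(n,d,onplane(cp,d[:2],66).round(1))
def px(l): return [(210+(x+.5)/3.3-.5,210+(y+.5)/3.3-.5) for x,y in l]
print('plat corners',onplane(cp,px([(380,66),(350,370),(610,396),(637,91)]),60).round(1))
print('stand',onplane(cp,px([(61,43),(320,62),(297,353),(35,332)]),63).round(1))
print('tray',onplane(cp,px([(64,66),(291,88),(265,320),(32,289)]),91).round(1))
E
python3 m1.py
```

```text
blue ((363.8972473144531, 280.039306640625), (71.34422302246094, 93.90448760986328), 5.648247718811035)
[[ 431.2  -12.1   70. ]
 [ 654.2  -34.3   70. ]
 [ 637.4 -204.9   70. ]
 [ 414.2 -181.2   70. ]]
far stop centre line y= [-1.04454905e-01 -1.32441576e+02] yaw 0.10407747628214965 429.26655876389805 617.5545653484999
g (np.float64(423.38461538461536), np.float64(287.61538461538464), 13) [[ 515.5 -251.1   66. ]]
r (np.float64(420.0), np.float64(321.8), 10) [[ 433.9 -242.2   66. ]]
o (np.float64(421.0357142857143), np.float64(308.07142857142856), 28) [[ 466.6 -245.    66. ]]
plat corners [[ 655.4  -14.6   60. ]
 [ 434.     7.2   60. ]
 [ 414.9 -181.7   60. ]
 [ 637.1 -203.    60. ]]
stand [[672.  218.9  63. ]
 [658.1  29.3  63. ]
 [446.5  45.6  63. ]
 [461.5 235.8  63. ]]
tray [[652.7 212.1  91. ]
 [636.9  49.3  91. ]
 [471.5  67.3  91. ]
 [493.3 233.4  91. ]]
```

```bash
cat > go.py <<'E'
# usage: go.py x y z heading_deg(tool x)  [n]
from h import *
import sys
def plan(p,head,lean=0.0):
    st=state(); Rt=R.from_quat(st['tcp_rot'])
    h=np.radians(head); X=np.array([np.cos(h),np.sin(h),0]); Z=np.array([0,0,-1.]); Y=np.cross(Z,X)
    Rg=R.from_matrix(np.c_[X,Y,Z])*R.from_rotvec([0,lean,0])
    d=Rt.inv().apply(np.array(p,float)-st['tool_pos'])
    rv=(Rt.inv()*Rg).as_rotvec()
    x=Rt.as_matrix()[:,0]
    print('t %.2f pos %s head %.2f'%(st['t'],st['tool_pos'].round(1),np.degrees(np.arctan2(x[1],x[0]))),'gap',round(st['finger_gap'],1))
    print('tool shift mm',d.round(1),'|',round(np.linalg.norm(d),1),'rotvec',rv.round(4),'F',st['ft_force'].round(1),'q',st['q'].round(2))
if __name__=='__main__':
    a=list(map(float,sys.argv[1:])); plan(a[:3],a[3],a[4] if len(a)>4 else 0)
E
python3 go.py 530 -150 250 84.1
python3 - <<'E'
from h import *
import plant; print([k for k in dir(plant) if not k.startswith('_')])
cp=campose('top')
px=lambda l:[(210+(x+.5)/3.3-.5,210+(y+.5)/3.3-.5) for x,y in l]
P=onplane(cp,px([(125,130),(176,127),(236,88),(222,156),(190,160),(168,174),(254,194),(233,205)]),176)
C=np.array([563,140]);y=-.105
print(P.round(0)); d=P[:,:2]-C
print((d@np.array([[np.cos(y),-np.sin(y)],[np.sin(y),np.cos(y)]])).round(0))
E
```

```text
t 0.15 pos [ 255.5 -514.7  230.6] head 26.40 gap 85.9
tool shift mm [ 408.  -204.7  -19. ] | 456.8 rotvec [-1.1000e-03 -8.0000e-04 -1.0071e+00] F [0.  0.1 0.4] q [-1.25  0.31  0.05  1.3  -0.    1.43]
['MotionError', 'calibration', 'finish_job', 'grip_depth', 'read_camera', 'state']
[[602. 157. 176.]
 [604. 123. 176.]
 [631.  83. 176.]
 [585.  92. 176.]
 [582. 113. 176.]
 [573. 128. 176.]
 [559.  70. 176.]
 [552.  84. 176.]]
[[ 37.  21.]
 [ 43. -13.]
 [ 73. -50.]
 [ 27. -46.]
 [ 22. -24.]
 [ 11. -11.]
 [  4. -70.]
 [ -5. -56.]]
```

```bash
python3 -m inch '[[[0,0,0,0.020,-0.010,-0.004,1],[0,0,0,0.034,-0.017,-0.004,1],[0,0,0,0.034,-0.017,-0.002,1],[0,0,0,0.034,-0.017,0,1],[0,0,0,0.034,-0.017,0,1]]]'; python3 -m inch '[[[0,0,0,0.034,-0.017,-0.002,1],[0,0,0,0.034,-0.017,-0.002,1],[0,0,0,0.034,-0.017,-0.002,1],[0,0,0,0.034,-0.017,0,1],[0,0,0,0.034,-0.017,0,1]]]'; python3 go.py 530 -150 250 84.1
```

```text
t: 0.57
tool_pos: [359.5, -377.3, 237.5]
tcp_rot: [0.975, 0.222, -0.001, -0.002]
ft_force: [1.4, -0.6, 0.3]
finger_gap: 85.4
t: 0.98
tool_pos: [479.4, -218.7, 242.9]
tcp_rot: [0.975, 0.22, -0.002, -0.002]
ft_force: [0.9, -0.0, 0.8]
finger_gap: 85.3
t 0.98 pos [ 479.4 -218.7  242.9] head 25.46 gap 85.3
tool shift mm [ 75.2 -40.4  -7. ] | 85.6 rotvec [-6.0000e-03 -9.0000e-04 -1.0235e+00] F [ 0.9 -0.   0.8] q [-0.58  0.22 -0.05  1.31  0.    2.12]
```

```bash
python3 -m inch '[[[0,0,0,0.036,-0.019,-0.004,1],[0,0,0,0.036,-0.019,-0.003,1],[0,0,-0.1,0,0,0,1],[0,0,-0.12,0,0,0,1],[0,0,-0.12,0,0,0,1]]]'; python3 -m inch '[[[0,0,-0.12,0,0,0,1],[0,0,-0.12,0,0,0,1],[0,0,-0.12,0,0,0,1],[0,0,-0.12,0,0,0,1],[0,0,-0.12,0,0,0,1]]]'; python3 go.py 530 -150 250 84.1
```

```text
t: 1.4
tool_pos: [532.8, -141.9, 248.5]
tcp_rot: [0.921, 0.391, -0.001, -0.004]
ft_force: [-0.3, -0.0, -0.0]
finger_gap: 85.5
t: 1.82
tool_pos: [532.6, -139.3, 246.4]
tcp_rot: [0.757, 0.654, -0.0, -0.006]
ft_force: [0.4, -0.7, -0.1]
finger_gap: 85.6
t 1.82 pos [ 532.6 -139.3  246.4] head 81.65 gap 85.6
tool shift mm [-10.9  -1.1  -3.6] | 11.5 rotvec [-0.0097 -0.0075 -0.0428] F [ 0.4 -0.7 -0.1] q [-0.4   0.27  0.03  1.34  0.    1.31]
```

```bash
python3 -m inch '[[[-0.0097,-0.0075,-0.04,0,0,0,1],[0,0,0,0,0,0,1]]]'; python3 - <<'E'
from h import *
import pickle
st=state(); im=read_camera('wrist'); pickle.dump((st,im),open('w1.pkl','wb'))
cv2.imwrite('pics/w1.png',im[:,:,::-1]); print(st['tool_pos'],st['joint_velocities'].round(3))
E
python3 go.py 530 -150 250 84.1
```

```text
t: 1.98
tool_pos: [532.3, -139.1, 245.6]
tcp_rot: [0.741, 0.671, -0.0, -0.001]
ft_force: [-0.8, 0.5, 0.0]
finger_gap: 85.5
[ 532.25251322 -139.11448258  245.55864186] [-0.006  0.019  0.01   0.013  0.002  0.002]
t 2.03 pos [ 532.2 -139.2  245.5] head 84.24 gap 85.6
tool shift mm [-11.   -1.2  -4.5] | 12.0 rotvec [-0.002  -0.0005  0.0024] F [-0.3  1.   0. ] q [-0.4   0.26  0.01  1.32 -0.    1.27]
```

View pics/w1.png

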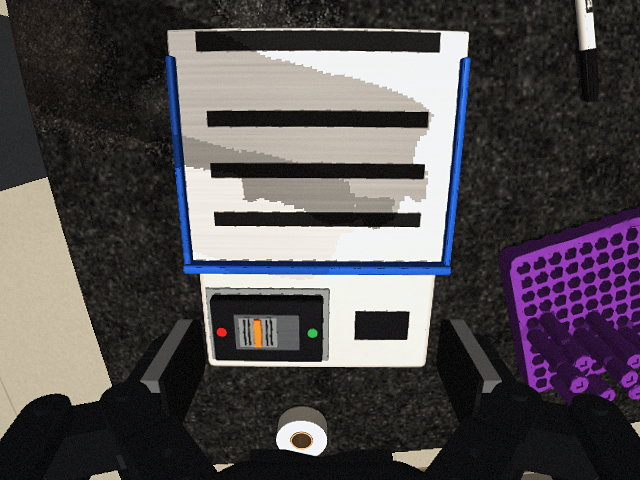

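The wrist view shows the red dot at (222,332), the green dot at (312,333), the orange ridge at (258,333) and the far stop at v≈269. I'll measure from these pixels and triangulate against the top view.

```bash
cat > m2.py <<'E'
from h import *
import pickle
st,im=pickle.load(open('w1.pkl','rb')); cw=campose('wrist',st); ct=campose('top'); cs=campose('scene')
def blob(im,lo,hi,box):
    hsv=cv2.cvtColor(im,cv2.COLOR_RGB2HSV); m=cv2.inRange(hsv,lo,hi); x0,x1,y0,y1=box
    y,x=np.nonzero(m[y0:y1,x0:x1]); return np.array([x.mean()+x0,y.mean()+y0]),len(x)
top=cv2.imread('pics/top0.png')[:,:,::-1].copy(); sc=cv2.imread('pics/scene0.png')[:,:,::-1].copy()
rng={'g':((45,100,60),(80,255,255)),'r':((0,150,90),(5,255,255)),'o':((10,150,100),(25,255,255))}
def tri(obs):
    A=[];b=[]
    for cp,uv in obs:
        e,d=ray(cp,[uv]); d=d[0]/np.linalg.norm(d[0]); M=np.eye(3)-np.outer(d,d); A.append(M); b.append(M@e)
    return np.linalg.lstsq(np.vstack(A),np.hstack(b),rcond=None)[0]
if __name__=='__main__':
  P={}
  for k in rng:
    w,n=blob(im,*rng[k],(205,330,285,365)); t,_=blob(top,*rng[k],(405,440,275,335)); s,ns=blob(sc,*rng[k],(395,440,218,246))
    P[k]=onplane(cw,[w],66)[0]
    print(k,w.round(1),n,P[k].round(1),'top',onplane(ct,[t],66)[0].round(1),'scene',onplane(cs,[s],66)[0].round(1),ns,'tri wt',tri([(cw,w),(ct,t)]).round(1),'tri all',tri([(cw,w),(ct,t),(cs,s)]).round(1))
  m=(P['g']+P['r'])/2; d=P['g']-P['r']; print('mid',m.round(1),np.linalg.norm(d),np.arctan2(d[1],d[0]))
  # stop inner edge row & platform open edge by pixel
  hsv=cv2.cvtColor(im,cv2.COLOR_RGB2HSV); b=cv2.inRange(hsv,(100,120,80),(125,255,255))
  q=[];o=[]
  for u in range(200,435,5):
    v=np.nonzero(b[240:285,u])[0]+240; q.append((u,v.min()));o.append((u,v.max()))
  Q=onplane(cw,q,72); k=np.polyfit(Q[:,0],Q[:,1],1); print('stop top edge',k,np.arctan(k[0]),k@[530,1])
  E=onplane(cw,[(167,30),(469,32)],60); print('open edge corners',E.round(1))
  L=onplane(cw,[(176,150),(184,230),(458,150),(448,230)],68); print('lips',L.round(1))
E
python3 m2.py
```

```text
g [312.1 332.7] 86 [ 513.6 -251.7   66. ] top [ 515.5 -251.1   66. ] scene [ 512.2 -252.3   66. ] 7 tri wt [ 514.6 -250.6   68.1] tri all [ 513.8 -252.    65.6]
r [221.3 331.9] 75 [ 432.7 -243.3   66. ] top [ 433.9 -242.2   66. ] scene [ 431.5 -245.5   66. ] 9 tri wt [ 433.9 -241.6   69.1] tri all [ 432.5 -243.2   66.5]
o [257.3 333.1] 203 [ 464.8 -247.5   66. ] top [ 466.6 -245.    66. ] scene [ 466.1 -253.1   66. ] 19 tri wt [ 466.6 -243.8   72.4] tri all [ 465.1 -245.7   69.4]
mid [ 473.1 -247.5   66. ] 81.27942232735076 -0.1035858168482293
stop top edge [-1.03844573e-01 -1.31240206e+02] -0.10347369315503889 -186.27782923986223
open edge corners [[433.2   5.8  60. ]
 [654.2 -17.8  60. ]]
lips [[ 426.3  -81.3   68. ]
 [ 419.8 -145.5   68. ]
 [ 642.  -102.9   68. ]
 [ 633.8 -166.8   68. ]]
```

```bash
python3 go.py 575 160 260 84.07; python3 -m inch '[[[0,0,0,0.025,0,-0.005,1],[0,0,0,0.036,0.001,-0.004,1],[0,0,0,0.036,0.002,-0.004,1],[0,0,0,0.036,0.002,-0.004,1],[0,0,0,0.036,0.002,0,1]]]';python3 -m inch '[[[0,0,0,0.036,0.002,0,1],[0,0,0,0.036,0.002,0,1],[0,0,0,0.036,0,0,1],[0,0,0,0.025,0,0,1],[0,0,0,0,0,0,1]]]';  python3 go.py 575 160 260 84.07;python3 - <<'E'
from h import *
import pickle
st=state(); im=read_camera('wrist'); pickle.dump((st,im),open('w2.pkl','wb'))
cv2.imwrite('pics/w2.png',im[:,:,::-1]); print(st['tool_pos'],st['joint_velocities'].round(3))
E
```

```text
t 2.03 pos [ 532.2 -139.2  245.5] head 84.24 gap 85.6
tool shift mm [302.   12.5 -14.4] | 302.6 rotvec [-0.002  -0.0005  0.0029] F [-0.3  1.   0. ] q [-0.4   0.26  0.01  1.32 -0.    1.27]
t: 2.45
tool_pos: [557.5, 26.2, 261.4]
tcp_rot: [0.75, 0.662, -0.002, -0.002]
ft_force: [1.0, -0.2, 0.0]
finger_gap: 85.0
t: 2.87
tool_pos: [578.8, 170.0, 260.8]
tcp_rot: [0.751, 0.661, -0.001, -0.003]
ft_force: [-0.2, -0.1, -0.4]
finger_gap: 85.3
t 2.87 pos [578.8 170.  260.8] head 82.68 gap 85.3
tool shift mm [-10.4  -2.5   0.8] | 10.7 rotvec [-0.006  -0.0016 -0.0243] F [-0.2 -0.1 -0.4] q [0.15 0.37 0.2  1.4  0.   1.85]
[578.80313592 170.00566289 260.79323901] [-0.004  0.002 -0.009  0.013 -0.028 -0.   ]
```

View pics/w2.png

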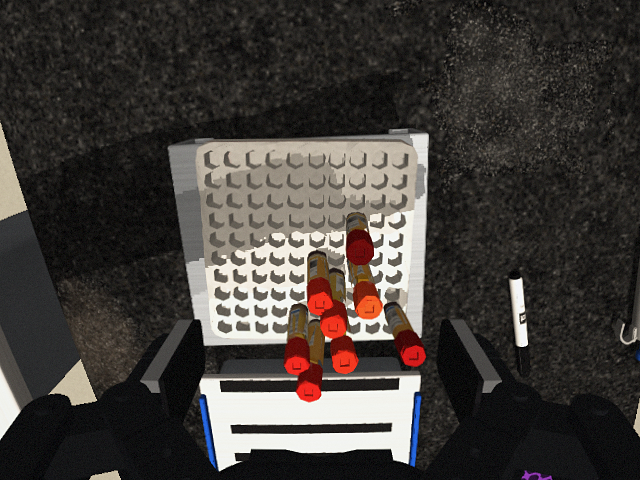

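The tray's left edge is at v≈142 from u 197 to 416. Its right edge is at v≈338, near side at u≈200–210, and far side at u≈418–421.

```bash
python3 - <<'E'
from h import *
import pickle
st,im=pickle.load(open('w2.pkl','rb')); cw=campose('wrist',st)
P=onplane(cw,[(215,143),(400,139),(196,165),(207,320),(417,165),(420,300),(225,339),(290,339)],91)[:,:2]
ex=np.array([.9946,-.1034]);ey=np.array([.1034,.9946]);seat=np.array([534,-101])
for n,p in zip('L L N N F F R R'.split(),P): print(n,p.round(1),((p-seat)@ex).round(1),((p-seat)@ey).round(1))
E
python3 - <<'E'
import cv2
a=cv2.imread('pics/w2.png')[120:360,160:440]
cv2.imwrite('pics/w2c.png',cv2.resize(a,None,fx=2.5,fy=2.5,interpolation=cv2.INTER_CUBIC))
E
```

```text
L [507.  232.6] -61.4 329.0
L [643.4 217.8] 75.9 328.4
N [489.2 218.5] -77.6 313.1
N [469.   87.4] -84.1 180.7
F [654.8 197. ] 89.3 308.9
F [651.2  83.8] 97.4 195.9
R [480.6  67.1] -70.5 161.7
R [537.2  60.4] -13.5 160.9
```

View pics/w2c.png

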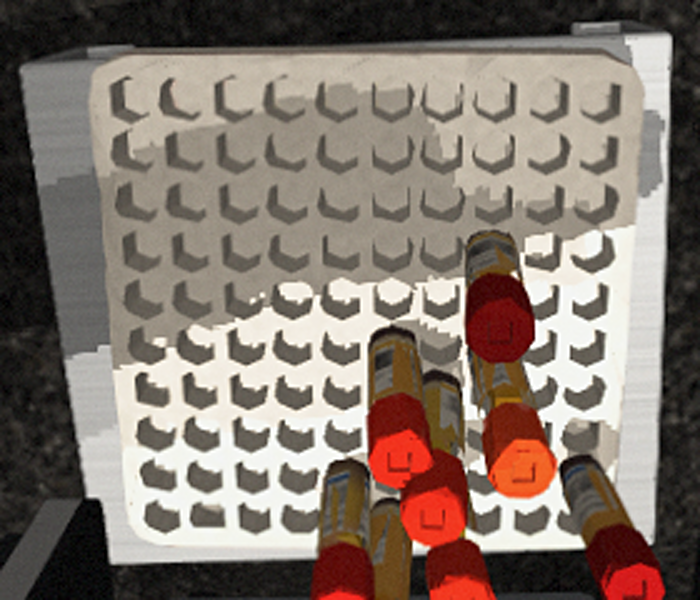

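```bash
python3 - <<'E'
from h import *
print(grip_depth)
c=calibration('wrist');K,D,_,_=campose('top');T=c['tool_from_camera']
K=np.array([[c['fx'],0,c['cx']],[0,c['fy'],c['cy']],[0,0,1.]]);D=np.array(c['dist_coeffs'])
for z in (0,-13):
  print(z,proj((K,D,T[:3,:3],T[:3,3]),[[11,-43,z],[-11,-43,z],[11,43,z],[11,-57,z]]).round(0))
E
python3 go.py 586 256 260 84.07;python3 go.py 586 256 68 84.07
```

```text
18.700000000000003
0 [[208. 297.]
 [213. 347.]
 [432. 297.]
 [172. 297.]]
-13 [[199. 314.]
 [205. 366.]
 [442. 314.]
 [160. 314.]]
t 2.92 pos [578.6 168.3 260.7] head 82.64 gap 85.5
tool shift mm [87.9 -3.9  0.8] | 88.0 rotvec [-0.0064 -0.0005 -0.0249] F [ 0.8 -0.6 -0.7] q [0.15 0.37 0.2  1.4  0.   1.85]
t 2.92 pos [578.6 168.3 260.7] head 82.64 gap 85.5
tool shift mm [ 87.8  -2.7 192.8] | 211.9 rotvec [-0.0064 -0.0005 -0.0249] F [ 0.8 -0.6 -0.7] q [0.15 0.37 0.2  1.4  0.   1.85]
```

```bash
python3 -m inch '[[[-0.006,0,-0.025,0.028,-0.001,0,1],[0,0,0,0.036,-0.002,0,1],[0,0,0,0.022,-0.001,0.01,1],[0,0,0,0,0,0.034,1],[0,0,0,0,0,0.036,1]]]';python3 go.py 586 256 60 84.07
```

```text
t: 3.33
tool_pos: [590.4, 253.9, 187.0]
tcp_rot: [0.746, 0.666, 0.006, 0.004]
ft_force: [0.4, 0.7, -0.7]
finger_gap: 85.3
t 3.33 pos [590.4 253.9 187. ] head 83.54 gap 85.3
tool shift mm [  1.1  -6.4 127. ] | 127.1 rotvec [ 0.0139 -0.0038 -0.0093] F [ 0.4  0.7 -0.7] q [ 0.28  0.45  0.14  1.24 -0.    1.97]
```

```bash
python3 -m inch '[[[0.012,-0.004,-0.009,0.004,-0.005,0.036,1],[0,0,0,0,0,0.036,1],[0,0,0,0,0,0.026,1],[0,0,0,0,0,0.014,1],[0,0,0,0,0,0,1]]]';python3 go.py 586 256 60 84.07
```

```text
t: 3.75
tool_pos: [582.4, 251.0, 62.9]
tcp_rot: [0.746, 0.666, -0.005, -0.001]
ft_force: [-1.9, -0.3, 0.1]
finger_gap: 85.5
t 3.75 pos [582.4 251.   62.9] head 83.46 gap 85.5
tool shift mm [5.4 3.  2.8] | 6.8 rotvec [-0.0083  0.0065 -0.0107] F [-1.9 -0.3  0.1] q [ 0.28  0.53 -0.05  1.   -0.    1.97]
```

```bash
cat > mx.py <<'E'
from h import *
st=state();ex=np.array([.9946,-.1034]);ey=np.array([.1034,.9946]);seat=np.array([534,-101.])
p=st['tool_pos'];Rm=R.from_quat(st['tcp_rot']).as_matrix();x=Rm[:,0]
f=st['ft_force']
print('t %.2f seat-frame x %.1f y %.1f z %.1f head err %.4f tilt(x.z,y.z) %.4f %.4f'%(st['t'],(p[:2]-seat)@ex,(p[:2]-seat)@ey,p[2],np.arctan2(x[1],x[0])-np.radians(84.07),x[2],Rm[2,1]),'F mixer',round(f[:2]@ex,1),round(f[:2]@ey,1),round(f[2],1),'gap',round(st['finger_gap'],1))
E
python3 -m inch '[[[-0.008,0.006,-0.01,0,0.002,0.002,1],[0,0,0,0,0,0,1]]]'; python3 mx.py
python3 -m inch '[[[0,0,0,-0.006,0,0,1],[0,0,0,-0.008,0,0,1],[0,0,0,-0.006,0,0,1],[0,0,0,-0.006,0,0,1],[0,0,0,-0.006,0,0,1]]]'; python3 mx.py
```

```text
t: 3.92
tool_pos: [584.2, 248.3, 60.2]
tcp_rot: [0.744, 0.668, -0.001, -0.0]
ft_force: [0.0, -0.2, 0.1]
finger_gap: 84.9
t 3.92 seat-frame x 13.8 y 352.6 z 60.2 head err -0.0033 tilt(x.z,y.z) -0.0016 -0.0022 F mixer 0.0 -0.2 0.1 gap 84.9
t: 4.33
tool_pos: [584.7, 214.7, 66.5]
tcp_rot: [0.744, 0.668, 0.004, 0.002]
ft_force: [0.5, 1.1, -1.4]
finger_gap: 85.6
t 4.33 seat-frame x 17.8 y 319.3 z 66.5 head err -0.0041 tilt(x.z,y.z) 0.0036 0.0073 F mixer 0.4 1.1 -1.4 gap 85.6
```

```bash

python3 -m inch '[[[0,0,0,-0.005,0,0.003,1],[0,0,0,-0.006,-0.001,0.003,1],[0,0,0,-0.006,-0.001,0.002,1],[0,0,0,-0.006,-0.001,0.001,1]]]'; python3 mx.py
```

```text
t: 4.67
tool_pos: [582.4, 191.8, 60.6]
tcp_rot: [0.744, 0.668, 0.009, 0.002]
ft_force: [0.1, 2.4, 1.8]
finger_gap: 85.1
t 4.67 seat-frame x 17.8 y 296.2 z 60.6 head err -0.0034 tilt(x.z,y.z) 0.0095 0.0153 F mixer -0.2 2.4 1.8 gap 85.1
```

```bash

python3 -m inch '[[[0.008,-0.005,0,-0.007,-0.001,0.001,1],[0.006,-0.004,0,-0.007,-0.001,0.001,1],[0.003,-0.002,0,-0.007,-0.001,0.0005,1],[0.003,-0.002,0,-0.007,-0.001,0.0005,1],[0.003,-0.002,0,-0.007,-0.001,0.0005,1]]]'; python3 mx.py
```

```text
t: 5.08
tool_pos: [573.2, 154.7, 57.0]
tcp_rot: [0.744, 0.669, -0.005, -0.001]
ft_force: [1.5, 4.4, 2.6]
finger_gap: 85.7
t 5.08 seat-frame x 12.5 y 258.4 z 57.0 head err -0.0024 tilt(x.z,y.z) -0.0058 -0.0087 F mixer 1.0 4.6 2.6 gap 85.7
```

```bash

python3 -m inch '[[[-0.008,0.006,0,0,0,-0.003,1],[0,0,0,0,0,0,1]]]'; python3 mx.py
python3 - <<'E'
from h import *
cv2.imwrite('pics/s1.png',read_camera('scene')[:,:,::-1]); im=read_camera('top')[210:340,190:450,::-1]
cv2.imwrite('pics/t1.png',cv2.resize(im,None,fx=3,fy=3,interpolation=cv2.INTER_CUBIC))
E
```

```text
t: 5.25
tool_pos: [571.8, 152.0, 58.9]
tcp_rot: [0.744, 0.668, -0.002, -0.001]
ft_force: [1.4, 0.2, -1.1]
finger_gap: 85.7
t 5.25 seat-frame x 11.5 y 255.6 z 58.9 head err -0.0045 tilt(x.z,y.z) -0.0021 -0.0034 F mixer 1.4 0.3 -1.1 gap 85.7
```

View pics/t1.png

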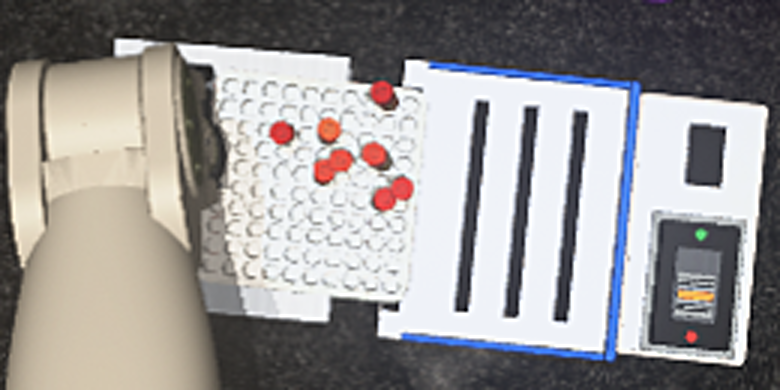

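View pics/s1.png

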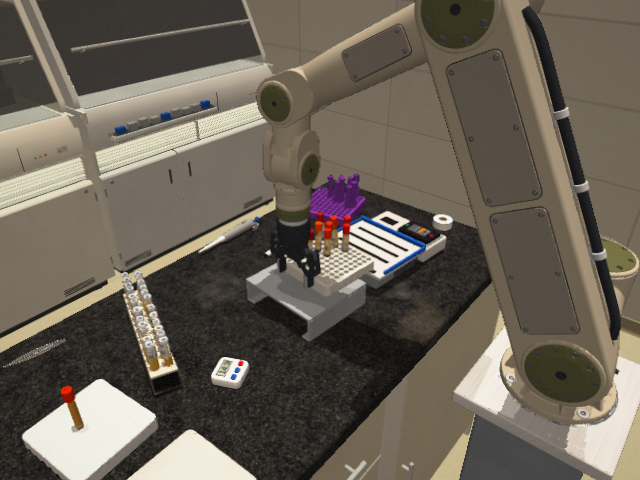

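The tray is level and bridges the gap, with its leading edge already over the platform, so I'll continue.

```bash

python3 -m inch '[[[0,0,0,-0.006,0,-0.001,1],[0,0,0,-0.007,0,0,1],[0.002,0,0.001,-0.007,0,0.001,1],[0.002,0,0.001,-0.007,0,0.001,1],[0.002,0,0.001,-0.007,0,0.001,1]]]'; python3 mx.py
```

```text
t: 5.77
tool_pos: [567.5, 118.1, 56.8]
tcp_rot: [0.744, 0.668, -0.004, -0.004]
ft_force: [0.2, 3.9, 2.3]
finger_gap: 85.3
t 5.77 seat-frame x 10.7 y 221.4 z 56.8 head err -0.0041 tilt(x.z,y.z) -0.0005 -0.0104 F mixer -0.2 3.9 2.3 gap 85.3
```

```bash

python3 -m inch '[[[0,0,0,-0.007,0,0.001,1],[0,0,0,-0.007,0,0.001,1],[0.002,0,0.001,-0.007,0,0.001,1],[0.002,0,0.001,-0.007,0,0.001,1],[0.002,0,0.001,-0.007,0,0.001,1]]]'; python3 mx.py
```

```text
t: 6.18
tool_pos: [563.9, 79.5, 52.2]
tcp_rot: [0.745, 0.667, -0.005, -0.006]
ft_force: [0.7, 4.1, 2.4]
finger_gap: 85.6
t 6.18 seat-frame x 11.1 y 182.6 z 52.2 head err -0.0079 tilt(x.z,y.z) 0.0006 -0.0153 F mixer 0.3 4.2 2.4 gap 85.6
```

```bash

python3 -m inch '[[[0,0,0,0.008,0,0,1],[-0.015,0,-0.008,0,0,-0.005,1],[0,0,0,0,0,-0.004,1],[0,0,0,0,0,0,1]]]'; python3 mx.py
```

```text
t: 6.52
tool_pos: [563.1, 84.0, 60.0]
tcp_rot: [0.744, 0.668, -0.003, 0.0]
ft_force: [-0.2, -0.0, -0.3]
finger_gap: 85.6
t 6.52 seat-frame x 9.8 y 187.0 z 60.0 head err -0.0032 tilt(x.z,y.z) -0.0044 -0.0035 F mixer -0.2 -0.0 -0.3 gap 85.6
```

```bash

python3 -m inch '[[[0,0.003,-0.002,-0.006,0,0,1],[0,0,-0.001,-0.006,0,0,1],[0,0,-0.001,-0.006,0,0,1],[0,0,-0.001,-0.006,0,0,1],[0,0,-0.001,-0.006,0,0,1]]]'; python3 mx.py
```

```text
t: 6.93
tool_pos: [559.0, 53.8, 59.9]
tcp_rot: [0.74, 0.672, -0.001, -0.001]
ft_force: [0.6, 1.5, -0.2]
finger_gap: 85.2
t 6.93 seat-frame x 8.9 y 156.6 z 59.9 head err 0.0072 tilt(x.z,y.z) -0.0002 -0.0042 F mixer 0.5 1.5 -0.2 gap 85.2
```

```bash

python3 -m inch '[[[0,0,-0.001,-0.006,0,-0.0005,1],[0,0,-0.001,-0.006,0,-0.0005,1],[0,0,-0.001,-0.006,0,-0.0005,1],[0,0,-0.001,-0.006,0,-0.0005,1]]]'; python3 mx.py
```

```text
t: 7.27
tool_pos: [555.9, 26.9, 61.5]
tcp_rot: [0.739, 0.674, -0.002, -0.002]
ft_force: [0.2, 1.5, -1.7]
finger_gap: 85.4
t 7.27 seat-frame x 8.6 y 129.5 z 61.5 head err 0.0108 tilt(x.z,y.z) 0.0001 -0.0055 F mixer 0.1 1.5 -1.7 gap 85.4
```

```bash

python3 -m inch '[[[0,0,0.006,-0.006,0,0.001,1],[0,0,0.003,-0.006,0,0,1],[0,0,0,-0.005,0,0,1],[0,0,0,-0.004,0,0,1]]]'; python3 mx.py
```

```text
t: 7.6
tool_pos: [554.3, 3.3, 61.1]
tcp_rot: [0.743, 0.67, -0.001, -0.002]
ft_force: [-0.2, 1.9, -0.1]
finger_gap: 85.5
t 7.60 seat-frame x 9.4 y 105.8 z 61.1 head err 0.0001 tilt(x.z,y.z) 0.0008 -0.0040 F mixer -0.4 1.9 -0.1 gap 85.5
```

```bash

python3 -m inch '[[[0,0,0,-0.003,0,0,1],[0,0,0,-0.003,0,0,1]]]'; python3 mx.py;python3 -m inch '[[[0,0,0,-0.003,0,0,1]]]'; python3 mx.py
```

```text
t: 7.77
tool_pos: [553.6, -3.7, 61.1]
tcp_rot: [0.743, 0.669, -0.001, -0.002]
ft_force: [0.5, 1.9, 0.1]
finger_gap: 85.7
t 7.77 seat-frame x 9.4 y 98.8 z 61.1 head err -0.0004 tilt(x.z,y.z) 0.0009 -0.0040 F mixer 0.3 2.0 0.1 gap 85.7
t: 7.85
tool_pos: [553.2, -6.9, 61.1]
tcp_rot: [0.743, 0.669, -0.001, -0.002]
ft_force: [-0.5, 1.9, 0.2]
finger_gap: 85.6
t 7.85 seat-frame x 9.4 y 95.6 z 61.1 head err -0.0003 tilt(x.z,y.z) 0.0010 -0.0040 F mixer -0.7 1.9 0.2 gap 85.6
```

```bash

for i in 1; do python3 -m inch '[[[0,0,0,-0.002,0,0,1]]]'; python3 mx.py; done; python3 -m inch '[[[0,0,0,-0.002,0,0,1]]]'; python3 mx.py
python3 - <<'E'
from h import *
im=read_camera('top')[210:340,240:450,::-1]
cv2.imwrite('pics/t2.png',cv2.resize(im,None,fx=3.5,fy=3.5,interpolation=cv2.INTER_CUBIC))
E
```

```text
t: 7.93
tool_pos: [553.1, -8.1, 61.1]
tcp_rot: [0.743, 0.67, 0.0, -0.003]
ft_force: [1.5, 11.4, -0.2]
finger_gap: 85.2
t 7.93 seat-frame x 9.4 y 94.3 z 61.1 head err -0.0000 tilt(x.z,y.z) 0.0038 -0.0039 F mixer 0.4 11.5 -0.2 gap 85.2
t: 8.02
tool_pos: [553.1, -8.1, 61.2]
tcp_rot: [0.742, 0.67, 0.002, -0.004]
ft_force: [1.5, 13.9, 0.4]
finger_gap: 85.0
t 8.02 seat-frame x 9.4 y 94.4 z 61.2 head err 0.0007 tilt(x.z,y.z) 0.0091 -0.0036 F mixer 0.1 14.0 0.4 gap 85.0
```

View pics/t2.png

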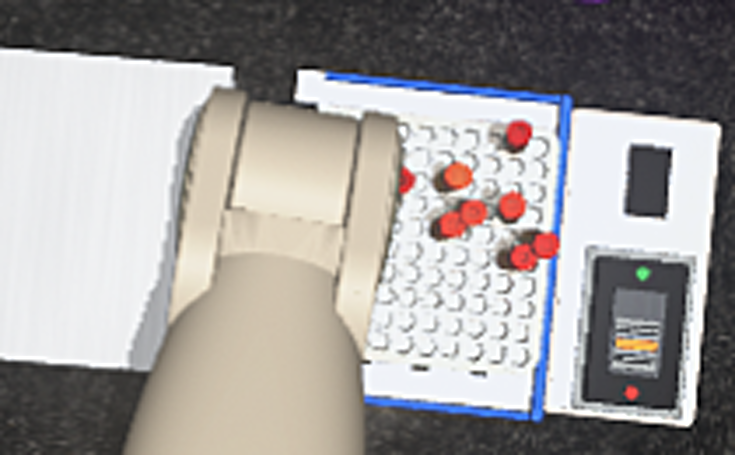

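The tray touches the far stop: the force rose to 14 N at y=94.4 against a predicted 96, and the top view shows it flush. Next I back off, rise and go to the switch.

```bash

python3 -m inch '[[[0,0,0,0.006,0,0,1],[0,0,0,0.02,0,0,1],[0,0,0,0.02,0,0,1],[0,0,0,0,0,-0.03,1],[0,0,0,0,0,-0.036,1]]]'; python3 -m inch '[[[0,0,0,0,0,-0.036,1],[0,0,0,0,0,-0.036,1],[0,0,0,0,0,-0.036,1],[0,0,0,0,0,-0.03,1],[0,0,0,0,0,0,1]]]';python3 mx.py
python3 - <<'E'
from h import *
import pickle
st=state(); im=read_camera('wrist'); pickle.dump((st,im),open('w3.pkl','wb'))
cv2.imwrite('pics/w3.png',im[:,:,::-1])
E
```

```text
t: 8.48
tool_pos: [552.8, 38.0, 121.5]
tcp_rot: [0.743, 0.669, -0.004, -0.008]
ft_force: [0.7, -0.3, -0.1]
finger_gap: 85.5
t: 8.9
tool_pos: [555.3, 37.2, 271.0]
tcp_rot: [0.742, 0.67, -0.005, -0.004]
ft_force: [0.4, 0.1, 0.1]
finger_gap: 85.7
t 8.90 seat-frame x 6.9 y 139.7 z 271.0 head err 0.0016 tilt(x.z,y.z) -0.0020 -0.0126 F mixer 0.4 0.1 0.1 gap 85.7
```

View pics/w3.png

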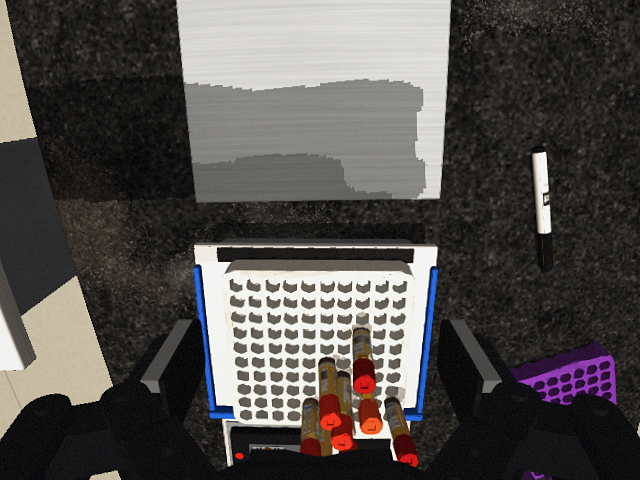

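The tray lies square on the platform, with about 30 px of clearance to the near lip and 20 px to the far lip. Now to the switch.

```bash
python3 go.py 445 -244 200 -5.93;  python3 go.py 445 -244 260 84.07
```

```text
t 8.95 pos [554.8  37.3 268.7] head 84.16 gap 85.2
tool shift mm [-290.8  -79.6   70.5] | 309.7 rotvec [-0.01    0.0131  1.5723] F [-0.2  0.3 -0.1] q [-0.08  0.28  0.09  1.4  -0.    1.6 ]
t 8.95 pos [554.8  37.3 268.7] head 84.16 gap 85.2
tool shift mm [-291.   -80.5   10.5] | 302.1 rotvec [-0.0147  0.002   0.0016] F [-0.2  0.3 -0.1] q [-0.08  0.28  0.09  1.4  -0.    1.6 ]
```

```bash

python3 -m inch '[[[0,0,0,-0.02,-0.006,0,-1],[0,0,0,-0.034,-0.01,0,-1],[0,0,0,-0.034,-0.01,0,-1],[0,0,0,-0.034,-0.01,0,-1],[0,0,0,-0.034,-0.01,0,-1]]]'; python3 -m inch '[[[0,0,0,-0.034,-0.01,0,-1],[0,0,0,-0.034,-0.01,0,-1],[0,0,0,-0.034,-0.01,0,-1],[0,0,0,-0.020,-0.004,0,-1],[0,0,0.1,0,0,0,-1]]]';
python3 -m inch '[[[0,0,0.12,0,0,0,-1],[0,0,0.12,0,0,0,-1],[0,0,0.12,0,0,0,-1],[0,0,0.12,0,0,0,-1],[0,0,0.12,0,0,0,-1]]]';
python3 -m inch '[[[0,0,0.12,0,0,0,-1],[0,0,0.12,0,0,0,-1],[0,0,0.12,0,0,0,-1],[0,0,0.12,0,0,0,-1],[0,0,0.12,0,0,0,-1]]]'; python3 go.py 445 -244 200 -5.93
```

```text
t: 9.37
tool_pos: [492.7, -112.8, 264.8]
tcp_rot: [0.738, 0.675, -0.007, -0.005]
ft_force: [0.1, 0.1, -0.1]
finger_gap: 25.4
t: 9.78
tool_pos: [439.3, -240.8, 258.3]
tcp_rot: [0.772, 0.635, -0.012, -0.009]
ft_force: [0.0, 0.3, 0.0]
finger_gap: 0.2
t: 10.2
tool_pos: [433.9, -243.3, 249.8]
tcp_rot: [0.93, 0.366, -0.019, -0.009]
ft_force: [-0.8, 0.6, -0.7]
finger_gap: -0.1
t: 10.62
tool_pos: [429.8, -242.1, 241.5]
tcp_rot: [0.998, 0.063, -0.027, -0.005]
ft_force: [0.3, -0.6, 1.1]
finger_gap: 0.0
t 10.62 pos [ 429.8 -242.1  241.5] head 7.22 gap 0.0
tool shift mm [17.1  4.3 40.6] | 44.2 rotvec [-0.0068  0.0556  0.229 ] F [ 0.3 -0.6  1.1] q [-0.66  0.19 -0.09  1.34 -0.03  2.36]
```

```bash

python3 -m inch '[[[-0.003,0.028,0.115,0.008,0.002,0,-1],[-0.003,0.028,0.115,0.008,0.002,0,-1],[0,0,0,0,0,0.02,-1],[0,0,0,0,0,0.02,-1],[0,0,0,0,0,0,-1]]]';  python3 go.py 445 -244 160 -5.93
python3 - <<'E'
from h import *
import pickle
st=state(); im=read_camera('wrist'); pickle.dump((st,im),open('w4.pkl','wb'))
cv2.imwrite('pics/w4.png',im[:,:,::-1])
E
```

```text
t: 11.03
tool_pos: [443.4, -244.1, 192.8]
tcp_rot: [0.998, -0.061, -0.003, -0.001]
ft_force: [-0.2, 0.9, -1.1]
finger_gap: -0.2
t 11.03 pos [ 443.4 -244.1  192.8] head -7.04 gap -0.2
tool shift mm [ 1.8 -0.3 32.8] | 32.9 rotvec [-0.0014  0.0067 -0.0193] F [-0.2  0.9 -1.1] q [-0.66  0.2  -0.2   1.18 -0.    2.6 ]
```

View pics/w4.png

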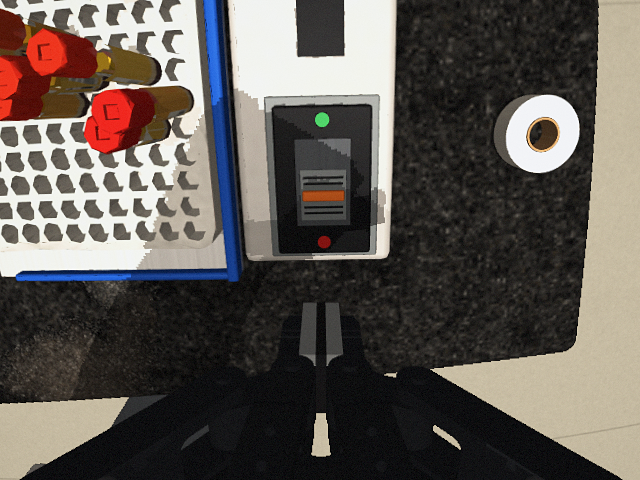

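The wrist view shows green at (322,120), ridge at (323,196) and red at (324,242). The tray lies against the stop.

```bash
python3 - <<'E'
from m2 import *
st4,im4=pickle.load(open('w4.pkl','rb')); c4=campose('wrist',st4)
P={}
for k in rng:
    w,_=blob(im,*rng[k],(205,330,285,365))
    hsv=(rng[k][0][0],100,60)
    u,n=blob(im4,rng[k][0] if k!='r' else (0,150,60),rng[k][1],(285,360,100,255))
    P[k]=onplane(c4,[u],66)[0]; print(k,u.round(1),n,P[k].round(1),'tri',tri([(cw,w),(c4,u)]).round(1))
m=(P['g']+P['r'])/2;d=P['g']-P['r'];print(m,np.linalg.norm(d),np.arctan2(d[1],d[0]))
E
```

```text
g [321.6 119.3] 173 [ 513.4 -253.2   66. ] tri [ 513.1 -253.2   62.4]
r [323.7 241.6] 124 [ 432.7 -244.8   66. ] tri [ 431.4 -244.6   62.6]
o [322.7 195.5] 415 [ 464.8 -248.    66. ] tri [ 464.2 -247.9   64.1]
[ 473.06233379 -248.99936027   66.        ] 81.15683146268462 -0.10456763387138228
```

```bash
python3 go.py 441.2 -245.2 85 -5.95
python3 -m inch '[[[0,0.006,-0.019,-0.002,0.001,0.03,-1],[0,0,0,0,0,0.034,-1],[0,0,0,0,0,0.03,-1],[0,0,0,0,0,0.01,-1],[0,0,0,0,0,0,-1]]]';  python3 go.py 441.2 -245.2 80 -5.95
```

```text
t 11.08 pos [ 443.6 -244.3  194.2] head -7.02 gap 0.3
tool shift mm [ -1.6   1.3 109.2] | 109.3 rotvec [-0.0011  0.006  -0.0187] F [-0.5  0.  -0.1] q [-0.66  0.2  -0.19  1.18 -0.    2.6 ]
t: 11.5
tool_pos: [442.5, -246.8, 89.8]
tcp_rot: [0.999, -0.051, 0.001, 0.002]
ft_force: [-0.4, -0.3, 0.9]
finger_gap: -0.3
t 11.50 pos [ 442.5 -246.8   89.8] head -5.82 gap -0.3
tool shift mm [-1.5 -1.4  9.8] | 10.1 rotvec [ 0.0035 -0.0029  0.0023] F [-0.4 -0.3  0.9] q [-0.67  0.27 -0.38  0.92 -0.    2.58]
```

```bash

python3 -m inch '[[[0.003,-0.003,0.002,-0.001,-0.001,0.006,-1],[0,0,0,0,0,0.006,-1],[0,0,0,0,0,0.004,-1],[0,0,0,0,0,0,-1]]]';  python3 go.py 441.2 -245.2 72 -5.95;python3 -m inch '[[[0,0,0,0,0,0.001,-1],[0,0,0,0,0,0,-1]]]'
```

```text
t: 11.83
tool_pos: [442.8, -246.8, 75.3]
tcp_rot: [0.999, -0.052, 0.001, 0.001]
ft_force: [-0.3, -0.2, -0.2]
finger_gap: -0.2
t 11.83 pos [ 442.8 -246.8   75.3] head -5.92 gap -0.2
tool shift mm [-1.8 -1.4  3.3] | 4.0 rotvec [ 0.0021 -0.0013  0.0004] F [-0.3 -0.2 -0.2] q [-0.67  0.29 -0.39  0.89 -0.    2.58]
t: 12.0
tool_pos: [443.7, -247.5, 75.4]
tcp_rot: [0.999, -0.052, 0.002, 0.002]
ft_force: [-0.9, -0.2, -0.2]
finger_gap: -0.0
```

```bash

python3 -m inch '[[[0,0,0,-0.003,-0.001,0.002,-1],[0,0,0,0,0,0.002,-1]]]';python3 -m inch '[[[0,0,0,0,0,0.002,-1]]]';python3 -m inch '[[[0,0,0,0,0,0.0015,-1]]]'
```

```text
t: 12.17
tool_pos: [441.7, -246.8, 72.6]
tcp_rot: [0.999, -0.052, 0.003, 0.003]
ft_force: [-0.3, -0.0, -0.4]
finger_gap: -0.2
t: 12.25
tool_pos: [441.8, -247.0, 70.8]
tcp_rot: [0.999, -0.052, 0.003, 0.003]
ft_force: [-0.2, -0.2, 0.0]
finger_gap: 0.2
t: 12.33
tool_pos: [441.8, -247.0, 69.2]
tcp_rot: [0.999, -0.052, 0.003, 0.003]
ft_force: [-0.4, -0.2, -0.7]
finger_gap: -0.2
```

```bash

for i in 1; do python3 -m inch '[[[0,0,0,0,0,0.0015,-1]]]';done;python3 -m inch '[[[0,0,0,0,0,0.0015,-1]]]'
```

```text
t: 12.42
tool_pos: [441.8, -247.0, 67.6]
tcp_rot: [0.999, -0.052, 0.003, 0.003]
ft_force: [-0.6, -0.2, 0.6]
finger_gap: 0.1
t: 12.5
tool_pos: [441.8, -247.1, 66.0]
tcp_rot: [0.999, -0.052, 0.003, 0.003]
ft_force: [0.4, -0.4, -0.3]
finger_gap: 0.1
```

```bash

python3 -m inch '[[[0,0,0,0,0,0.001,-1]]]' ; python3 -m inch '[[[0,0,0,0,0,0.001,-1]]]'; python3 -m inch '[[[0,0,0,0,0,0.001,-1]]]'
```

```text
t: 12.58
tool_pos: [441.7, -247.0, 64.7]
tcp_rot: [0.999, -0.052, 0.003, 0.003]
ft_force: [-0.2, 0.6, -0.3]
finger_gap: 0.1
t: 12.67
tool_pos: [441.7, -247.0, 63.5]
tcp_rot: [0.999, -0.052, 0.003, 0.003]
ft_force: [-0.1, -0.2, 0.5]
finger_gap: -0.2
t: 12.75
tool_pos: [441.7, -247.0, 62.8]
tcp_rot: [0.999, -0.052, 0.003, 0.003]
ft_force: [-3.9, 2.5, 15.7]
finger_gap: 0.1
```

Contact at z≈62.8 with 16 N. I'll rise about 1.3 mm and slide towards the ridge.

```bash

python3 -m inch '[[[0,0,0,0,0,-0.0015,-1]]]' ; python3 -m inch '[[[0,0,0,0,0,-0.0005,-1]]]'; python3 go.py 441 -247 64.2 -5.95
```

```text
t: 12.83
tool_pos: [441.6, -246.9, 64.3]
tcp_rot: [0.999, -0.052, 0.003, 0.003]
ft_force: [0.5, -0.3, -0.4]
finger_gap: -0.1
t: 12.92
tool_pos: [441.8, -247.1, 65.0]
tcp_rot: [0.999, -0.052, 0.003, 0.003]
ft_force: [0.5, 0.0, 0.5]
finger_gap: 0.3
t 12.92 pos [ 441.8 -247.1   65. ] head -5.91 gap 0.3
tool shift mm [-0.8  0.   0.8] | 1.2 rotvec [ 0.0057 -0.0065  0.0006] F [0.5 0.  0.5] q [-0.67  0.29 -0.42  0.85 -0.    2.58]
```

```bash

python3 -m inch '[[[0.003,-0.003,0,0.002,0,0.0006,-1],[0,0,0,0.002,0,0,-1]]]' ; python3 -m inch '[[[0,0,0,0.002,0,0,-1]]]' 
```

```text
t: 13.08
tool_pos: [445.8, -247.4, 64.5]
tcp_rot: [0.999, -0.052, 0.002, 0.001]
ft_force: [-0.5, -1.2, -0.8]
finger_gap: 0.2
t: 13.17
tool_pos: [448.0, -247.7, 64.4]
tcp_rot: [0.999, -0.052, 0.002, 0.001]
ft_force: [0.3, -0.7, 0.4]
finger_gap: -0.1
```

```bash

python3 -m inch '[[[0,0,0,0.002,0,0,-1]]]' ; python3 -m inch '[[[0,0,0,0.002,0,0.0002,-1]]]'; python3 -m inch '[[[0,0,0,0.002,0,0.0002,-1]]]' 
```

```text
t: 13.25
tool_pos: [450.3, -248.0, 64.3]
tcp_rot: [0.999, -0.052, 0.002, 0.001]
ft_force: [-0.1, -1.2, 1.1]
finger_gap: 0.3
t: 13.33
tool_pos: [451.7, -248.1, 63.9]
tcp_rot: [0.999, -0.052, 0.001, 0.001]
ft_force: [-6.0, 0.8, 5.7]
finger_gap: 0.0
t: 13.42
tool_pos: [452.7, -248.2, 63.8]
tcp_rot: [0.999, -0.052, -0.001, 0.001]
ft_force: [-6.8, 0.6, 8.6]
finger_gap: -0.3
```

```bash

python3 -m inch '[[[0,0,0,-0.003,0,0,-1]]]' ; python3 -m inch '[[[0,0,0,0,0,0.0005,-1]]]'; python3 - <<'E'
from h import *
import pickle
st=state(); im=read_camera('wrist')
cv2.imwrite('pics/w5.png',cv2.resize(im[180:380,230:420,::-1],None,fx=3,fy=3,interpolation=cv2.INTER_CUBIC))
E
```

```text
t: 13.5
tool_pos: [449.9, -248.0, 64.1]
tcp_rot: [0.999, -0.052, -0.001, 0.001]
ft_force: [0.3, 0.8, 0.1]
finger_gap: 0.1
t: 13.58
tool_pos: [449.7, -247.8, 63.5]
tcp_rot: [0.999, -0.052, -0.001, 0.001]
ft_force: [0.2, 0.6, -0.1]
finger_gap: 0.1
```

View pics/w5.png

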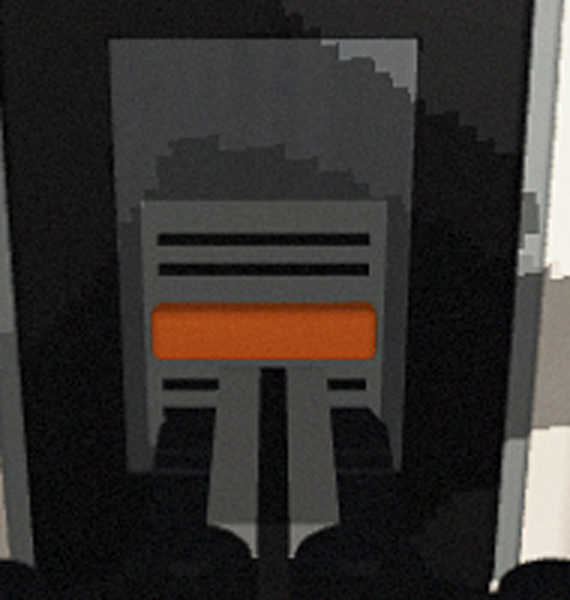

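The fingertips stand just short of the ridge and centred on it, at z 63.5 with no contact force. Pushing lower now.

```bash

python3 -m inch '[[[0,0,0,0.0025,0,0,-1]]]' ; python3 -m inch '[[[0,0,0,0.002,0,0,-1]]]'; python3 -m inch '[[[0,0,0,0.002,0,0,-1]]]'
```

```text
t: 13.72
tool_pos: [451.6, -248.0, 63.2]
tcp_rot: [0.999, -0.052, -0.002, 0.001]
ft_force: [-5.7, 0.0, 4.5]
finger_gap: -0.2
t: 13.8
tool_pos: [452.5, -248.0, 63.1]
tcp_rot: [0.999, -0.052, -0.003, 0.001]
ft_force: [-7.7, 0.1, 5.2]
finger_gap: -0.0
t: 13.88
tool_pos: [452.6, -248.0, 63.0]
tcp_rot: [0.999, -0.053, -0.005, 0.002]
ft_force: [-11.0, 0.6, 10.0]
finger_gap: -0.7
```

```bash

python3 -m inch '[[[0,0.006,0,0.002,0,-0.0012,-1]]]' ; python3 -m inch '[[[0,0.003,0,0.003,0,-0.0008,-1]]]'
```

```text
t: 13.97
tool_pos: [452.7, -247.9, 63.5]
tcp_rot: [0.999, -0.053, -0.005, 0.002]
ft_force: [-5.3, -2.4, -3.3]
finger_gap: -0.1
t: 14.05
tool_pos: [453.4, -247.8, 63.4]
tcp_rot: [0.999, -0.053, -0.006, 0.002]
ft_force: [-6.3, -1.4, 0.5]
finger_gap: 0.2
```

```bash
python3 go.py 460 -248.5 63.8 -5.95
python3 -m inch '[[[0,0,0,0.003,0,-0.0008,-1]]]' ; python3 -m inch '[[[0,0,0,0.003,0,-0.0008,-1]]]';python3 go.py 460 -248.5 63.8 -5.95
```

```text
t 14.05 pos [ 453.4 -247.8   63.4] head -6.10 gap 0.2
tool shift mm [ 6.6 -0.1 -0.5] | 6.6 rotvec [ 0.004   0.0117 -0.0026] F [-6.3 -1.4  0.5] q [-0.65  0.32 -0.37  0.88 -0.01  2.6 ]
t: 14.13
tool_pos: [454.4, -248.0, 63.4]
tcp_rot: [0.999, -0.054, -0.008, 0.002]
ft_force: [-5.6, -1.7, 1.8]
finger_gap: 0.1
t: 14.22
tool_pos: [455.7, -248.1, 63.5]
tcp_rot: [0.998, -0.054, -0.01, 0.002]
ft_force: [-4.0, -0.4, 1.3]
finger_gap: -0.4
t 14.22 pos [ 455.7 -248.1   63.5] head -6.19 gap -0.4
tool shift mm [ 4.3 -0.1 -0.4] | 4.3 rotvec [ 0.0046  0.0202 -0.0042] F [-4.  -0.4  1.3] q [-0.65  0.33 -0.36  0.89 -0.01  2.6 ]
```

```bash

python3 -m inch '[[[0,0.01,0,0.003,0,-0.0006,-1]]]' ; python3 -m inch '[[[0,0.01,0,0.003,0,-0.0006,-1]]]';python3 -m inch '[[[0,0.01,0,0.003,0,-0.0004,-1]]]';python3 go.py 465 -248.5 63.8 -5.95
```

```text
t: 14.3
tool_pos: [458.5, -248.5, 63.5]
tcp_rot: [0.999, -0.054, -0.006, 0.002]
ft_force: [0.6, -0.4, 0.3]
finger_gap: 0.0
t: 14.38
tool_pos: [462.2, -248.9, 63.8]
tcp_rot: [0.999, -0.054, -0.0, 0.002]
ft_force: [0.0, -0.2, -0.1]
finger_gap: -0.0
t: 14.47
tool_pos: [466.2, -249.3, 64.2]
tcp_rot: [0.999, -0.054, 0.006, 0.002]
ft_force: [0.2, -1.8, 0.4]
finger_gap: 0.1
t 14.47 pos [ 466.2 -249.3   64.2] head -6.19 gap 0.1
tool shift mm [-1.3 -0.7  0.4] | 1.5 rotvec [ 0.0037 -0.0119 -0.0041] F [ 0.2 -1.8  0.4] q [-0.64  0.33 -0.37  0.86  0.    2.6 ]
```

```bash

python3 -m inch '[[[0,-0.006,0,-0.004,0,0,-1],[0,-0.004,0,-0.004,0,-0.004,-1],[0,0,0,0,0,-0.02,-1],[0,0,0,0,0,-0.03,-1],[0,0,0,0,0,-0.03,-1]]]' ; python3 -m inch '[[[0,0,0,-0.02,0,-0.03,-1],[0,0,0,-0.02,0,-0.03,-1],[0,0,0,-0.01,0,0,-1],[0,0,0,0,0,0,-1]]]'; python3 - <<'E'
from m2 import *
st=state(); im4=read_camera('wrist'); cv2.imwrite('pics/w6.png',im4[:,:,::-1]); c4=campose('wrist',st)
P={}
for k in rng:
    u,n=blob(im4,rng[k][0] if k!='r' else (0,150,60),rng[k][1],(285,360,60,270))
    P[k]=onplane(c4,[u],63 if k!='o' else 67)[0]; print(k,u.round(1),n,P[k].round(1))
print('orange from red',np.linalg.norm(P['o']-P['r']),'red-green',np.linalg.norm(P['g']-P['r']))
E
```

```text
t: 14.88
tool_pos: [454.3, -244.8, 145.0]
tcp_rot: [0.999, -0.054, -0.003, -0.002]
ft_force: [-0.0, 0.0, 0.3]
finger_gap: -0.1
t: 15.22
tool_pos: [405.9, -241.1, 215.8]
tcp_rot: [0.999, -0.053, 0.002, 0.002]
ft_force: [0.2, 1.2, -1.3]
finger_gap: -0.0
g [321.3  63.7] 113 [ 512.4 -253.3   63. ]
r [321.4 183.1] 129 [ 432.  -244.9   63. ]
o [321.4 112.5] 400 [ 480.9 -250.1   67. ]
orange from red 49.32131071402634 red-green 80.82134781431363
```

View pics/w6.png

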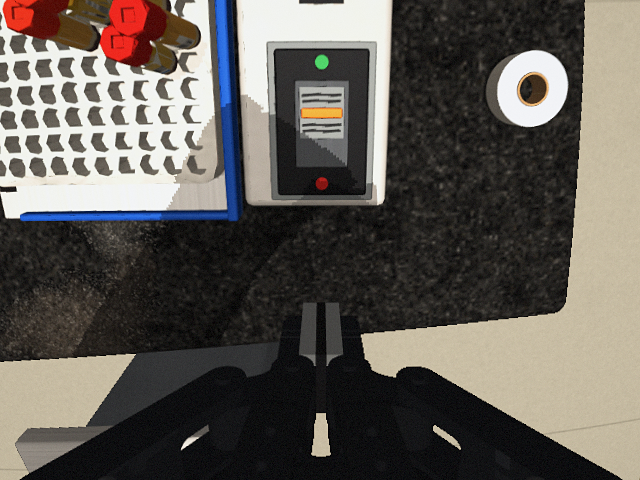

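The ridge now sits 49.3 mm from the red dot, against 33 mm when off and 49 mm fully on, so the switch is on. Last I check the tray and the bystanders.

```bash
python3 - <<'E'
from h import *
im=read_camera('top')[:,:,::-1]; cv2.imwrite('pics/t3full.png',im)
im2=im[130:350,130:520]
cv2.imwrite('pics/t3.png',cv2.resize(im2,None,fx=2.05,fy=2.05,interpolation=cv2.INTER_CUBIC))
cv2.imwrite('pics/s3.png',read_camera('scene')[:,:,::-1])
print(state()['ft_force'])
E
```

```text
[ 0.22437253 -0.41343409  0.17038839]
```

View pics/t3.png

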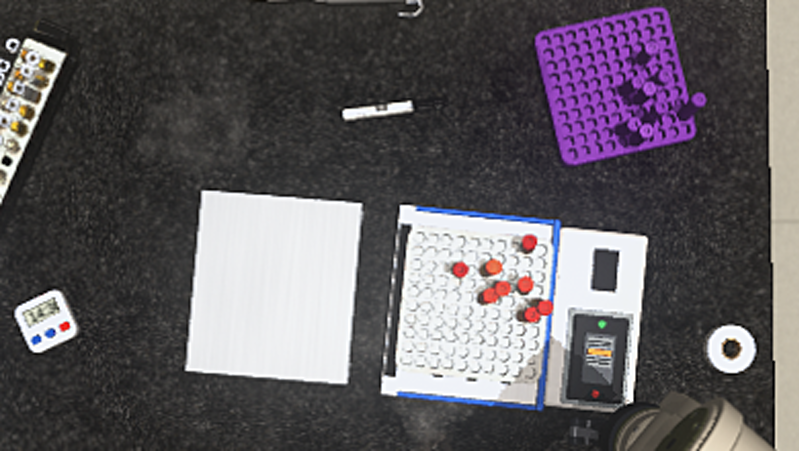

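View pics/s3.png

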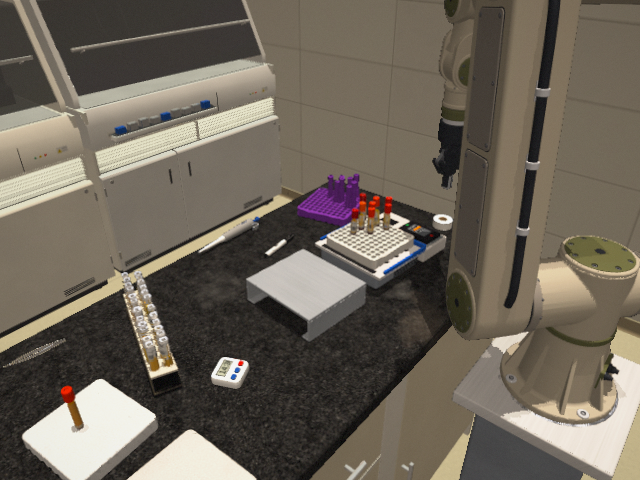

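The tray lies flat and square between the lips, against the blue stop, with the red caps upright. The switch is on and the bystanders are where they were, so I'm handing in.

```bash
python3 -c "
from plant import *
print(finish_job(), state()['t'])"
```

```text
the job is handed in; nothing more can be done
the job is handed in; nothing more can be done
```

The tray is home against the mixer's blue stop and the mixer is switched on. I handed the job in at about 15.4 s of the 54 s allowed; the hand-in gives no verdict.

- **Tray:** I pushed it level across the gap with the open fingers spread wide on its left side. The push force was about 2–5 N until it met the stop, where it peaked at 14 N, within 2 mm of where I had worked out contact should come. The last pictures show it flat, square with the platform and against the stop. I estimate its centre at about 5 mm off in x, but did not measure the final position more closely than that.
- **Fingertip height:** Mid-push the tool drifted lower than planned, to about 2 mm above the stand by my estimate. I backed off, raised it and went on, and nothing suggested it touched.
- **Switch:** I felt the head's top at z ≈ 62.8 mm, pressing up to 16 N. On the first nudge the fingertip pressed partly downward (up to 11 N across, 10 N down), so I raised it slightly and pushed on until the force fell away. With the gripper clear, the ridge's middle was 49.3 mm from the red dot, which is fully on (49 expected; 33 when off).
- **Rest of the scene:** In the last pictures the timer, label roll and marker look to be where they were. The robot was touching nothing at hand-in, and no check failed.

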